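Fill the empty pocket and hold the loupe over the new slug

ROBOT

A 7-joint arm with a two-finger parallel gripper is mounted at the origin on the work surface. World frame = base frame: x ahead of the robot, y to its left, z up, the work surface at z = 0. Lengths are in m, angles in rad, forces in N, time in s.
With the tool pointing down it reaches from about 0.4 to 0.875 m from the base axis. Payload 19.3 kg.
Tool frame: the origin (TCP) lies on the centre line of the jaws, within the pads' length; the fingertips stand 22 mm ahead of it and the grasp point (between the pads) lies 3 mm ahead of it; z points along the fingers, y is the line along which they close (so a half turn about z gives the same grasp; the last joint's range is limited). The gripper opens to 85 mm and grips with 20 to 120 N. Pads are 22 mm wide; open, the fingers measure 114 mm over their backs; the gripper's body (76 mm by 85 mm) begins 54 mm behind the grasp point. The pads swing forward as they close: fully open they stand 13 mm farther back than shut.
Start: joints at [-1.219, 0.521, -0.036, 1.599, 0.021, 1.021, -0.113], TCP at [0.256, 0.57, 0.253] pointing down, gripper open.
Joint ranges: [-2.91, 2.91], [-0.3, 2.13], [-1.5, 1.42], [0.17, 2.43], [-1.26, 4.41], [0.16, 1.93], [-2.52, 2.52]. Speed limits (rad/s): [1.89, 1.89, 2.39, 2.39, 3.01, 3.01, 3.01].

INTERFACE

Orientations are given as a 3x3 rotation matrix whose columns are the frame's x, y, z axes.
In Python, from workcell import get_state, snapshot, camera_info, job_done, regions_of, spot_point gives the robot as it stands.
- The arm moves only by the tool carry_out, never from a script. Its argument "commands" is a list of rows, each an object of numbers: "dx", "dy", "dz": the shift along the tool's x, y, z in units of 25 mm (1.0 is 25 mm); "roll": the turn about the tool's z in units of 6 degrees (1.0 is 6 degrees). In form: [{"dx": .., "dy": .., "dz": .., "roll": ..}, ...]. A call has 1 to 12 rows; each row is the pose to reach, as a shift and turn from the pose commanded when the call began, along the tool's axes at that moment; what a row does not reach only later rows make up. A row lasts 1/12 s, in which the tool goes at most 41.7 mm and 7.16 degrees, less where a joint would pass 70% of its speed; a pose out of reach is approached as far as the arm can. A call with a gripper value outside its range is refused whole. "jaw" is the opening, from -1 (shut) to 1 (fully open), set as the call begins (left out, the last holds). The fingers move at their own pace and stop on an object; "squeeze" is the grip in N (left out, the last holds). Time passes only in rows, so rows that repeat a pose let the fingers close. It gives the time, the measured TCP pose, the force, the opening and the grip force at its end, in the units of the state.
- get_state(): the state, without advancing time (a new reading comes with each control period).
- snapshot(name): name is "scene" or "top" or "wrist"; returns the picture (420x560x3 uint8, red, green, blue); there is no depth.
- camera_info(name): a dict with "fx", "fy", "cx", "cy" (pixels), "rvec" (rotation vector, rad) and "tvec" (3), from world to camera coordinates, as OpenCV has them. Camera axes: x right, y down, z forward; pixel columns grow to the right and rows downward; lengths in m; the calibration is good to about 2 mm. A picture is of the moment at which its call begins: read the wrist's pose just before it. camera_info takes no time and is no camera call; for the wrist camera it gives the pose at the moment of the call.
- job_done(): hands the job in; it is judged then, once.
Trained networks look in the newest picture that a camera, given by its name, has taken for a name from the list of things; names that differ only in an ending like _2 or _b are one class to them, and where a whole thing is asked for, a point or a joint stands for the part that bears it (a point fixed in the world has none). Each returns a list of dicts, best first, with "p" (0 to 1); they miss things now and then, are a little off and sometimes report something else, mostly with a low value. They report only what shows in the picture. A call takes as long as a camera call. They do not tell look-alikes from the thing itself.
- regions_of(camera, label): "pixels" (420x560 bool, what is visible of it).
- spot_point(camera, label): "location" ([x, y, z] in m, in world coordinates, good to about 4 mm: a listed point, or the origin of a listed thing).
The state is a dict: "clock": time; "joints": joint angles; "joint_velocities": joint speeds; "effort": joint torques, N m; "position": TCP position; "tool_rot": TCP orientation; "ft_force": force on the tool from outside, world axes, zero at the start; "torque": the same for the moment, N m; "grip_width": finger opening in m; "grip_force": force on a finger pad.
Only numpy, scipy, OpenCV 4.12 (cv2) and the standard library are available. Lean on these libraries where they do the work, as an engineer would, in place of code of your own. Each camera call takes 0.05 s, during which the arm holds its last target. There are 200 camera calls.

TASK

One pocket of the aluminium inspection block is empty: take the loose spare bar slug that matches the others, seat it fully in that pocket and let go of it. Then take the loupe from its rest and hold it level and still, with the middle of its lens straight above the slug you just put in and at the height of the black marker disc on the block's post; finish while still holding it there, the loupe touching nothing but the gripper. Leave the other slugs, the marker and the other things on the bench where they are.

Things in the scene. Friction and masses are not known exactly. Their poses are not given: they have to be found in the camera images.
- block: Fixed aluminium inspection block, 80 x 232 mm, 30 mm tall, with four round pockets (29 mm wide, chamfered mouth, 18 mm deep, so their floor is 12 mm above the bench) in a row along its y axis, 54 mm apart. Origin: centre of its underside, z up. A low foot (12 mm high, 40 mm wide) on its +x side, the side away from the robot, carries a thin upright post (8 mm diameter, its top 173 mm above the bench) on the line x = 110 mm, y = 0 of the block; the foot reaches to x = 128 mm.
- pocket0 (a point): Centre of the mouth of pocket 0 (level with the block's top, 30 mm above the bench), at y = -81 mm in the block's frame. Whether it is empty is seen from the slugs' positions.
- pocket1 (a point): Centre of the mouth of pocket 1 (level with the block's top, 30 mm above the bench), at y = -27 mm in the block's frame. Whether it is empty is seen from the slugs' positions.
- pocket2 (a point): Centre of the mouth of pocket 2 (level with the block's top, 30 mm above the bench), at y = 27 mm in the block's frame. Whether it is empty is seen from the slugs' positions.
- pocket3 (a point): Centre of the mouth of pocket 3 (level with the block's top, 30 mm above the bench), at y = 81 mm in the block's frame. Whether it is empty is seen from the slugs' positions.
- mark (a point): Centre of the black marker disc (28 mm diameter, 4 mm thick, with a 14 mm hub below it) clamped on the block's post; this point is the middle of the disc's thickness. Its height, 100 to 150 mm above the bench, varies and is the height at which the lens middle must be held. Friction keeps it there; it must not be shifted.
- slug_a: Steel bar slug like the spare (round, 26 mm diameter, 45 mm tall, upright) already standing in one of the four pockets; which one varies. Leave it alone. Origin: centre of its underside.
- slug_b: Steel bar slug like the spare (round, 26 mm diameter, 45 mm tall, upright) already standing in one of the four pockets; which one varies. Leave it alone. Origin: centre of its underside.
- slug_c: Steel bar slug like the spare (round, 26 mm diameter, 45 mm tall, upright) already standing in one of the four pockets; which one varies. Leave it alone. Origin: centre of its underside.
- spare: The spare: steel bar slug, round, 26 mm diameter, 45 mm tall, lower edge chamfered 2.5 mm, about 0.13 to 0.25 kg, standing upright alone on the bench to the robot's left of the block. Origin: centre of its underside, z up. Seated in a pocket its underside is 12 mm above the bench and its top 57 mm.
- loupe: Loupe: flat lens in a black ring (60 mm outside diameter, 10 mm thick) on a straight dark steel handle of square section 14 x 14 mm. Origin: centre of the lens; x points from the handle to the lens, z up, normal to the lens. The handle runs along -x from 37 to 151 mm from the lens centre, its axis in the lens's mid-plane. About 0.14 kg, balanced 72 mm from the lens centre. At the start it lies level in its rest, lens centre 62 mm above the bench.
- grip (a point): Point on the axis of the loupe's handle, 90 mm from the lens centre, midway between the two saddles of the rest: the place to grip. The handle is 14 mm wide there; axes as the loupe's.
- rest: Fixed grey rest under the loupe: base 120 x 50 x 8 mm and two saddles (6 mm thick, 34 mm wide) at x = -46 and +46 mm; the handle lies along its x axis on the saddles, on their notch floors at 55 mm height, between 6 mm wide lugs that rise to 65 mm. Between the saddles 86 mm are free. Origin: centre of its underside; lens at x = +90 mm. The loupe lifts straight up out of it.
- offcut: Wide dark steel offcut, 54 mm diameter, 30 mm tall, too wide for the pockets: leave alone. Origin: centre of its underside.
- oil: White oil bottle, 56 mm diameter, 130 mm tall: leave alone. Origin: centre of its underside.
- wrench: Steel wrench, 180 mm long, lying flat on the bench: leave alone. Origin: at its middle, underside.
There are look-alikes about, which are no part of the job. Leave any yellow look-alike of the loupe alone. What is shaped like the rest but pink is not meant.

How it is judged:
On the way, in this order (a step that is already met when the one before it is completed fails the run):
1. the spare stands fully seated in the empty pocket, let go ((horizontal distance between spare and pocket0 below 0.004 m or horizontal distance between spare and pocket1 below 0.004 m or horizontal distance between spare and pocket2 below 0.004 m or horizontal distance between spare and pocket3 below 0.004 m) and height (world z) of spare between 0.008 and 0.015 m and angle between spare's own z axis and vertical below 0.12 rad and contact force between spare and the fingers below 0.1 N and linear speed of spare below 0.02 m/s), for 0.2 s.
2. the gripper has lifted the loupe off its rest (contact force between loupe and the fingers above 1 N and contact force between loupe and rest below 0.1 N and height (world z) of loupe above 0.075 m), for 0.1 s.
At the end, for the whole second after the job is handed in: Spare upright on the pocket floor (4 mm off axis at most, underside 8 to 15 mm up), let go. Fingers hold the loupe still (20 mm/s, 0.15 rad/s), touching nothing else, lens centre within 10 mm sideways of the spare, 7 mm of the marker disc's height, tilt under 0.12 rad ((horizontal distance between spare and pocket0 below 0.004 m or horizontal distance between spare and pocket1 below 0.004 m or horizontal distance between spare and pocket2 below 0.004 m or horizontal distance between spare and pocket3 below 0.004 m) and height (world z) of spare between 0.008 and 0.015 m and angle between each of spare, loupe's own z axis and vertical below 0.12 rad and contact force between spare and the fingers below 0.1 N and horizontal distance between loupe and spare below 0.01 m and z of loupe in the frame of mark between -0.007 and 0.007 m and contact force between loupe and the fingers above 1 N and contact force between loupe and block below 0.1 N and contact force between loupe and spare below 0.1 N and contact force between loupe and rest below 0.1 N and contact force between loupe and slug_a below 0.1 N and contact force between loupe and slug_b below 0.1 N and contact force between loupe and slug_c below 0.1 N and contact force between loupe and oil below 0.1 N and contact force between loupe and offcut below 0.1 N and contact force between loupe and wrench below 0.1 N and linear speed of loupe below 0.02 m/s and angular speed of loupe below 0.15 rad/s); the arm keeps its last pose, push and grip.
It fails at once if a slug already in the block is moved by more than 10 mm (distance of any of slug_a, slug_b, slug_c from where it was at the start of the episode above 0.01 m).
It fails at once if the marker is shifted by more than 3 mm (distance of mark from where it was at the start of the episode above 0.003 m).
It fails at once if the offcut, bottle or wrench is moved by more than 20 mm (distance of any of offcut, oil, wrench from where it was at the start of the episode above 0.02 m).
It also fails if it takes over 62 s, if anything falls off the work surface, if the arm or the gripper's body presses on something with over 40 N, if the wrist force passes 120 N, or if a joint passes its speed limit or range.

## Working session

There is one attempt and no reset: what is moved stays moved. The work goes in short steps, Python scripts to look and compute and a tool call to move; the robot and the scene stay as the last step left them, time stands still between calls to the robot, and variables do not carry over. Pictures are saved under pics/ and viewed, at most 10 in all, crops included, and the job is handed in when it is done.

Besides the shell and the picture viewer there is one more tool, called as name(argument=value, ...), one argument or row to a line, values as JSON. carry_out: Moves the arm, as the interface text tells. Its arguments: {"type":"object","properties":{"commands":{"type":"array"},"jaw":{"type":"number"},"squeeze":{"type":"number"}},"required":["commands"]}

```bash
mkdir -p pics; cat > h.py <<'E'
import numpy as np, cv2
from workcell import *
def save(cam,name):
    im=snapshot(cam); cv2.imwrite('pics/'+name,im[:,:,::-1]); return im
def proj(cam,P):
    c=camera_info(cam);K=np.array([[c['fx'],0,c['cx']],[0,c['fy'],c['cy']],[0,0,1.]])
    return cv2.projectPoints(np.array(P,float).reshape(-1,1,3),np.array(c['rvec'],float),np.array(c['tvec'],float),K,None)[0].reshape(-1,2)
def ray(cam,uv,z):
    c=camera_info(cam);R=cv2.Rodrigues(np.array(c['rvec'],float))[0];t=np.array(c['tvec'],float).ravel()
    d=R.T@np.array([(uv[0]-c['cx'])/c['fx'],(uv[1]-c['cy'])/c['fy'],1]);o=-R.T@t
    return o+d*(z-o[2])/d[2]
E
python3 - <<'E'
from h import *
a=save('scene','s1.png');b=save('top','t1.png')
cv2.imwrite('pics/both.png',cv2.resize(np.vstack([a,b])[:,:,::-1],None,fx=.71,fy=.71))
for cam in ('top','scene'):
  for l in ['spare','pocket0','pocket1','pocket2','pocket3','mark','loupe','grip','rest','block','offcut','oil','wrench']:
    for r in spot_point(cam,l)[:4]:
      print(cam,l,round(r['p'],2),np.round(r['location'],3),np.round(proj(cam,r['location'])[0]))
print(get_state()['clock'],get_state()['position'],np.round(get_state()['tool_rot'],3))
E
```

```text
top spare 0.53 [ 0.494  0.323 -0.   ] [134. 233.]
top pocket0 0.81 [0.551 0.015 0.032] [241. 214.]
top pocket0 0.76 [ 0.538 -0.087  0.026] [277. 219.]
top pocket0 0.62 [ 0.546 -0.033  0.028] [258. 216.]
top pocket0 0.59 [0.556 0.072 0.032] [221. 212.]
top pocket1 0.81 [0.551 0.015 0.032] [241. 214.]
top pocket1 0.76 [ 0.538 -0.087  0.026] [277. 219.]
top pocket1 0.62 [ 0.546 -0.033  0.028] [258. 216.]
top pocket1 0.59 [0.556 0.072 0.032] [221. 212.]
top pocket2 0.81 [0.551 0.015 0.032] [241. 214.]
top pocket2 0.76 [ 0.538 -0.087  0.026] [277. 219.]
top pocket2 0.62 [ 0.546 -0.033  0.028] [258. 216.]
top pocket2 0.59 [0.556 0.072 0.032] [221. 212.]
top pocket3 0.81 [0.551 0.015 0.032] [241. 214.]
top pocket3 0.76 [ 0.538 -0.087  0.026] [277. 219.]
top pocket3 0.62 [ 0.546 -0.033  0.028] [258. 216.]
top pocket3 0.59 [0.556 0.072 0.032] [221. 212.]
top mark 0.45 [ 0.657 -0.021  0.114] [253. 170.]
top mark 0.2 [ 0.537 -0.092  0.029] [279. 219.]
top loupe 0.71 [ 0.537 -0.086  0.027] [276. 219.]
top loupe 0.7 [ 0.551 -0.5    0.01 ] [419. 218.]
top loupe 0.57 [ 0.591 -0.328  0.059] [363. 20
[... 1549 characters left out ...]
62 [0.557 0.072 0.013] [329. 204.]
scene grip 0.8 [ 0.634 -0.462  0.003] [130. 304.]
scene grip 0.75 [ 0.504 -0.293  0.   ] [190. 236.]
scene grip 0.69 [ 0.508 -0.296  0.061] [185. 222.]
scene grip 0.4 [0.757 0.084 0.003] [375. 261.]
scene rest 0.81 [ 0.345 -0.247 -0.002] [191. 191.]
scene rest 0.59 [ 0.506 -0.295  0.061] [186. 221.]
scene rest 0.56 [ 0.507 -0.294 -0.   ] [191. 238.]
scene block 0.89 [ 0.547 -0.013  0.004] [299. 213.]
scene offcut 0.66 [0.692 0.254 0.004] [416. 220.]
scene oil 0.85 [ 0.755 -0.246  0.   ] [245. 313.]
scene wrench 0.72 [0.757 0.084 0.   ] [375. 262.]
1.4 [0.25587241 0.57019634 0.25327427] [[-0.912  0.409 -0.   ]
 [ 0.409  0.912 -0.   ]
 [-0.    -0.    -1.   ]]
```

View pics/s1.png

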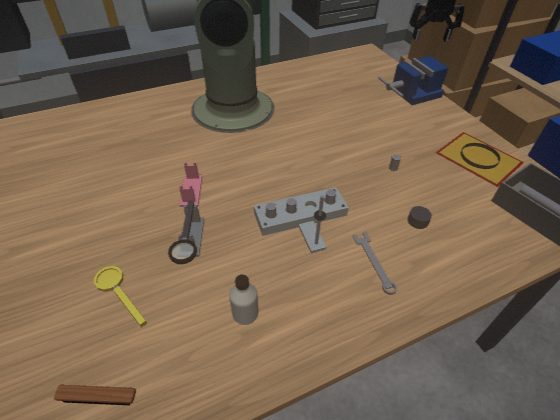

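View pics/t1.png

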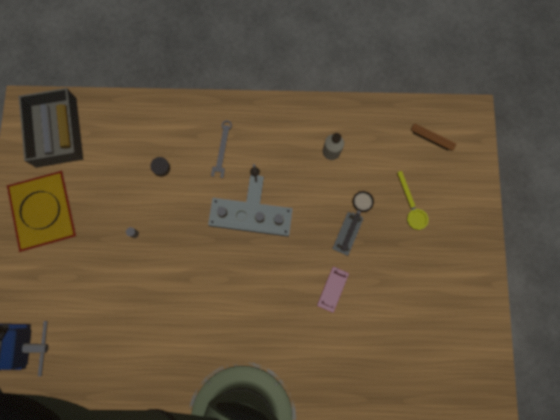

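Scene (s1): the spare is the small steel slug at (395,162). It could be confused with the offcut at (420,217) or the seated slugs at (271,210), (291,205) and (331,197). The loupe is black, ring at (182,250) in the grey rest at (192,236). Its look-alikes are the yellow one at (108,278) and the pink rest at (190,190). The empty pocket is at (311,203), between the 2nd and 3rd seated slugs, so it is pocket2. Top view (t1) agrees: spare (132,233), empty pocket (241,214), loupe (363,201).

```bash
python3 -c "
import cv2
a=cv2.imread('pics/s1.png')
f=lambda x,y:cv2.resize(a[y:y+60,x:x+100],(400,240),interpolation=cv2.INTER_CUBIC)
cv2.imwrite('pics/c1.png',cv2.hconcat([cv2.vconcat([f(350,130),f(250,180)]),cv2.vconcat([f(140,170),f(140,210)])]))"
```

```text
(no output)
```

View pics/c1.png

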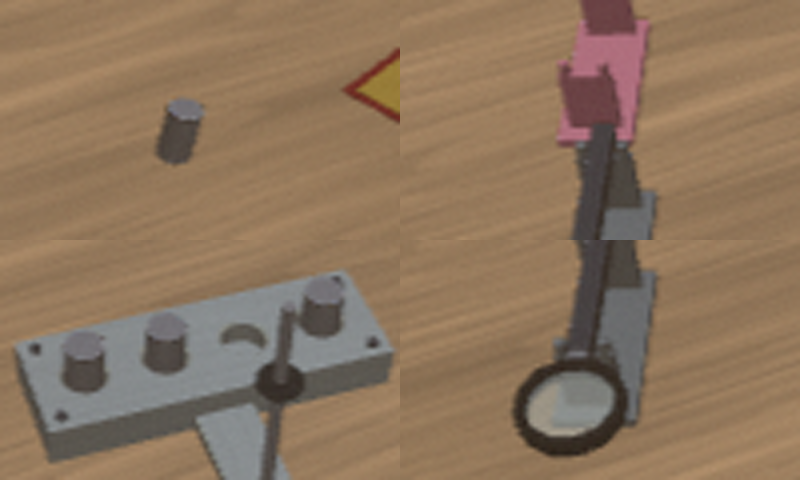

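carry_out(
  commands=[
    {"dx":-2,"dy":-0.8,"dz":0.3,"roll":1.1},
    {"dx":-4,"dy":-1.6,"dz":0.6,"roll":2.2},
    {"dx":-6,"dy":-2.4,"dz":0.9,"roll":3.3},
    {"dx":-8,"dy":-3.2,"dz":1.2,"roll":4.4},
    {"dx":-9.5,"dy":-3.8,"dz":1.5,"roll":5.5},
    {"dx":-11,"dy":-4.4,"dz":1.8,"roll":6.6},
    {"dx":-12,"dy":-4.8,"dz":2,"roll":7.7},
    {"dx":-12.8,"dy":-5.06,"dz":2.1,"roll":8.8},
    {"dx":-12.8,"dy":-5.06,"dz":2.1,"roll":9.9},
    {"dx":-12.8,"dy":-5.06,"dz":2.1,"roll":11},
    {"dx":-12.8,"dy":-5.06,"dz":2.1,"roll":11.9},
    {"dx":-12.8,"dy":-5.06,"dz":2.1,"roll":11.9},
  ],
  jaw=1,
)

```text
clock: 2.4
position: [0.4962, 0.3236, 0.2007]
tool_rot: [[0.102, 0.995, -0.0], [0.995, -0.102, -0.0], [-0.0, -0.0, -1.0]]
ft_force: [-0.9, 0.6, 0.5]
grip_width: 0.0854
grip_force: 0.0
```

The crop shows the lone steel slug (about (180,130)), the empty pocket between the 2nd and 4th slugs ((242,340)), and the black loupe in the grey rest, clear of the pink one. All choices hold.

```bash
python3 - <<'E'
from h import *
s=get_state();save('wrist','w1.png')
for l in ['spare']:
  for r in spot_point('wrist',l)[:3]: print(l,round(r['p'],2),np.round(r['location'],4),np.round(proj('wrist',r['location'])[0]))
for r in regions_of('wrist','spare')[:2]:
  m=np.array(r['pixels']);ys,xs=np.nonzero(m);print(r['p'],len(xs),xs.min(),xs.max(),ys.min(),ys.max())
print(proj('wrist',[[.4962,.3236,0],[.4962,.3236,.045]]))
E
```

```text
spare 0.82 [0.4985 0.3217 0.0032] [281. 188.]
0.71 893 265 293 173 210
0.69 1848 318 388 356 395
[[278.75754551 185.43345645]
 [278.66438269 198.20729996]]
```

View pics/w1.png

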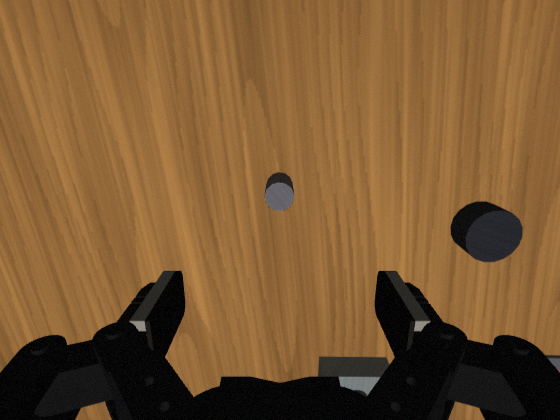

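The wrist picture shows the slug's top at (279,196), about 1.5 mm off the tool axis in y. The offcut is far off at (487,232). Next I descend and grip it.

carry_out(
  commands=[
    {"dx":0.06,"dy":0.03,"dz":1.3},
    {"dx":0.06,"dy":0.03,"dz":2.6},
    {"dx":0.06,"dy":0.03,"dz":3.9},
    {"dx":0.06,"dy":0.03,"dz":5.0},
    {"dx":0.06,"dy":0.03,"dz":5.8},
    {"dx":0.06,"dy":0.03,"dz":6.23},
    {"dx":0.06,"dy":0.03,"dz":6.23},
    {"dx":0.06,"dy":0.03,"dz":6.23},
  ],
)

```text
invalid input at $.commands[0]: expected keys dx, dy, dz, roll
```

carry_out(
  commands=[
    {"dz":0},
    {"dz":0},
    {"dz":0},
    {"dz":0},
    {"dz":0},
    {"dz":0},
    {"dz":0},
    {"dz":0},
    {"dz":0},
    {"dz":0},
    {"dz":0},
    {"dz":0},
  ],
  jaw=-1,
  squeeze=50,
)

```text
invalid input at $.commands[0]: expected keys dx, dy, dz, roll
```

carry_out(
  commands=[
    {"dz":-1},
    {"dz":-2},
    {"dz":-3},
    {"dz":-3.6},
    {"dz":-4},
    {"dz":-4},
  ],
)

```text
invalid input at $.commands[0]: expected keys dx, dy, dz, roll
```

All four keys are required in every row, so the calls were refused and nothing moved.

carry_out(
  commands=[
    {"dx":0.06,"dy":0.03,"dz":1.3,"roll":0},
    {"dx":0.06,"dy":0.03,"dz":2.6,"roll":0},
    {"dx":0.06,"dy":0.03,"dz":3.9,"roll":0},
    {"dx":0.06,"dy":0.03,"dz":5.0,"roll":0},
    {"dx":0.06,"dy":0.03,"dz":5.8,"roll":0},
    {"dx":0.06,"dy":0.03,"dz":6.23,"roll":0},
    {"dx":0.06,"dy":0.03,"dz":6.23,"roll":0},
    {"dx":0.06,"dy":0.03,"dz":6.23,"roll":0},
  ],
)

```text
clock: 3.22
position: [0.4971, 0.3253, 0.0455]
tool_rot: [[0.096, 0.995, 0.0], [0.995, -0.096, 0.0], [0.0, 0.0, -1.0]]
ft_force: [0.4, 0.3, 0.4]
grip_width: 0.0852
grip_force: 0.0
```

carry_out(
  commands=[
    {"dx":0,"dy":0,"dz":0,"roll":0},
    {"dx":0,"dy":0,"dz":0,"roll":0},
    {"dx":0,"dy":0,"dz":0,"roll":0},
    {"dx":0,"dy":0,"dz":0,"roll":0},
    {"dx":0,"dy":0,"dz":0,"roll":0},
    {"dx":0,"dy":0,"dz":0,"roll":0},
    {"dx":0,"dy":0,"dz":0,"roll":0},
    {"dx":0,"dy":0,"dz":0,"roll":0},
    {"dx":0,"dy":0,"dz":0,"roll":0},
    {"dx":0,"dy":0,"dz":0,"roll":0},
  ],
  jaw=-1,
  squeeze=50,
)

```text
clock: 4.05
position: [0.4973, 0.3255, 0.0457]
tool_rot: [[0.097, 0.995, 0.001], [0.995, -0.097, 0.001], [0.001, 0.001, -1.0]]
ft_force: [-0.8, -0.3, 6.9]
grip_width: 0.0243
grip_force: 48.6
```

carry_out(
  commands=[
    {"dx":0,"dy":0,"dz":-1,"roll":0},
    {"dx":0,"dy":0,"dz":-2.2,"roll":0},
    {"dx":-0.5,"dy":0.1,"dz":-3.4,"roll":0},
    {"dx":-2,"dy":0.5,"dz":-4.6,"roll":0},
    {"dx":-3.6,"dy":0.9,"dz":-4.6,"roll":0},
    {"dx":-5.2,"dy":1.3,"dz":-4.6,"roll":0},
    {"dx":-6.8,"dy":1.7,"dz":-4.6,"roll":0},
    {"dx":-8.4,"dy":2.1,"dz":-4.6,"roll":0},
    {"dx":-10,"dy":2.5,"dz":-4.6,"roll":0},
    {"dx":-11.6,"dy":2.9,"dz":-4.6,"roll":0},
    {"dx":-13.1,"dy":3.2,"dz":-4.6,"roll":0},
    {"dx":-14.5,"dy":3.46,"dz":-4.6,"roll":0},
  ],
)

```text
clock: 5.05
position: [0.5477, -0.047, 0.1602]
tool_rot: [[0.098, 0.995, 0.0], [0.995, -0.098, -0.0], [-0.0, 0.0, -1.0]]
ft_force: [0.8, 0.1, -1.5]
grip_width: 0.0243
grip_force: 49.8
```

carry_out(
  commands=[
    {"dx":0,"dy":0,"dz":0,"roll":0},
    {"dx":0,"dy":0,"dz":0,"roll":0},
    {"dx":0,"dy":0,"dz":0,"roll":0},
  ],
)

```text
clock: 5.3
position: [0.5477, -0.0438, 0.16]
tool_rot: [[0.097, 0.995, -0.0], [0.995, -0.097, 0.0], [0.0, -0.0, -1.0]]
ft_force: [0.6, 0.2, -1.9]
grip_width: 0.0241
grip_force: 49.8
```

```bash
python3 - <<'E'
from h import *
s=get_state();save('wrist','w2.png');print(s['position'],s['grip_width'])
for cam in ['wrist']:
 for l in ['pocket0','slug_a','mark','block']:
  for r in spot_point(cam,l)[:5]: print(cam,l,round(r['p'],2),np.round(r['location'],4),np.round(proj(cam,r['location'])[0]))
E
```

```text
[ 0.54772584 -0.04377018  0.15999726] 0.024051217015375013
wrist pocket0 0.64 [0.5517 0.0109 0.03  ] [276. 138.]
wrist slug_a 0.67 [ 0.5475 -0.0377  0.0127] [277. 195.]
wrist slug_a 0.63 [0.5529 0.0695 0.0093] [270.  55.]
wrist slug_a 0.38 [ 0.759   0.0837 -0.0017] [545.   7.]
wrist mark 0.24 [0.5546 0.0676 0.0084] [273.  57.]
wrist block 0.92 [ 0.5482 -0.0109 -0.0029] [275. 159.]
```

View pics/w2.png

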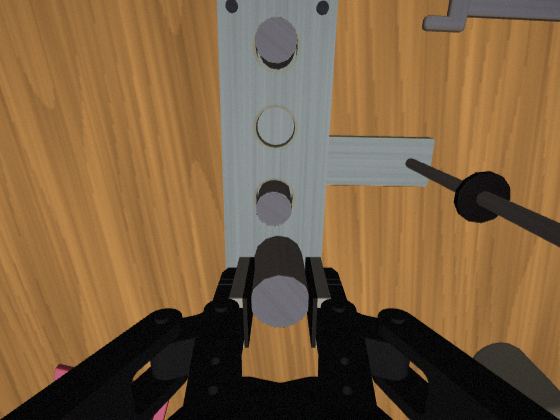

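The picture shows the empty pocket's mouth at about (276,126), the neighbouring slug tops at about (276,39) and (274,208), the held slug at (280,300), and the marker at (482,197). I'll fit these circles.

```bash
python3 - <<'E'
from h import *
im=cv2.imread('pics/w2.png');g=cv2.cvtColor(im,cv2.COLOR_BGR2GRAY)
for nm,c,z in (('pocket',(276,126),.03),('s3',(276,39),.057),('s1',(274,208),.057)):
  r=28;x,y=c[0]-r,c[1]-r;cr=cv2.resize(g[y:y+2*r,x:x+2*r],None,fx=6,fy=6,interpolation=cv2.INTER_CUBIC)
  h=cv2.HoughCircles(cv2.GaussianBlur(cr,(0,0),4),cv2.HOUGH_GRADIENT_ALT,1.5,300,param1=60,param2=.4,minRadius=84,maxRadius=150)
  if h is None: print(nm,None);continue
  for u,v,R in h[0][:2]:
    p=((u+.5)/6-.5+x,(v+.5)/6-.5+y); print(nm,np.round(p,1),round(R/6,1),np.round(ray('wrist',p,z),4))
for uv,z in (((276,126),.03),((276,39),.057),((274,208),.057)): print(np.round(ray('wrist',uv,z),4))
# block right edge / corners for scale; proj of expected
print(proj('wrist',[[.5477,-.0438,.115],[.5477,-.0438,.16]]))
# marker via two views: wrist ray vs scene/top
c=camera_info('wrist');print(-cv2.Rodrigues(np.array(c['rvec']))[0].T@np.array(c['tvec']))
for cam in ('scene','top'):
  snapshot(cam)
  for r in regions_of(cam,'mark')[:2]:
    m=np.array(r['pixels']);ys,xs=np.nonzero(m);print(cam,r['p'],len(xs),xs.mean(),ys.mean())
e=cv2.resize(im[0:240,180:340],None,fx=2.5,fy=2.5,interpolation=cv2.INTER_CUBIC)
cv2.imwrite('pics/w2c.png',e)
E
```

```text
pocket [274.8 127.3] 19.7 [0.5514 0.0181 0.03  ]
s3 None
s1 None
[0.5523 0.0189 0.03  ]
[0.5579 0.0717 0.057 ]
[ 0.5458 -0.0349  0.057 ]
[[277.38315937 256.01798768]
 [276.75585974 304.20715766]]
[0.55656057 0.03671587 0.27935611]
scene 0.46 80 319.35 215.675
scene 0.4 1107 243.0794941282746 300.72538392050586
```

View pics/w2c.png

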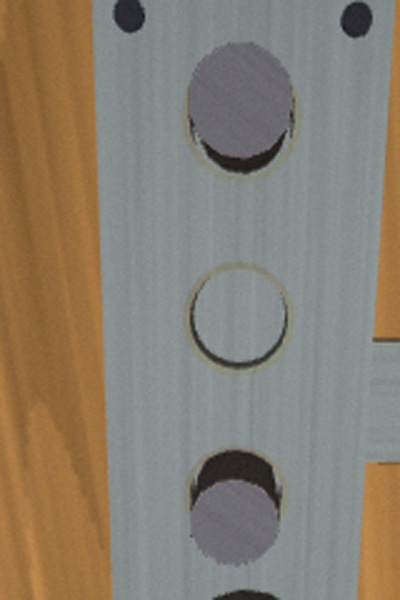

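```bash
python3 - <<'E'
from h import *
im=cv2.imread('pics/w2.png')
c=camera_info('wrist');print(c['fx'],c['cx'],c['cy'])
def circ(x,y,z,r):
  t=np.linspace(0,6.283,60);return proj('wrist',np.c_[x+r*np.cos(t),y+r*np.sin(t),0*t+z])
for nm,x,y,z,r in (('heldtop',.5477,-.0438,.1593,.013),('heldbot',.5477,-.0438,.1143,.013),('pocket',.5518,.0183,.03,.0145),('s3',.5572,.072,.057,.013),('s1',.5464,-.0354,.057,.013)):
  p=circ(x,y,z,r);print(nm,np.round([p[:,0].min(),p[:,0].max(),p[:,1].min(),p[:,1].max()],1))
o=cv2.resize(im[220:345,200:360],None,fx=4.5,fy=4.5,interpolation=cv2.INTER_CUBIC)
for a in ((.5477,-.0438,.1593,.013),(.5477,-.0438,.1143,.013)):
  p=circ(*a);cv2.polylines(o,[np.int32((p-[200,220])*4.5)],True,(0,255,0))
cv2.imwrite('pics/w2d.png',o)
E
```

```text
332.33387336237627 279.51214169937185 208.3124163108836
heldtop [245.6 307.7 274.2 327.9]
heldbot [253.5 301.  232.3 275.4]
pocket [255.3 295.  105.2 146. ]
s3 [253.  296.1  12.9  60.8]
s1 [256.3 293.2 189.8 225. ]
```

View pics/w2d.png

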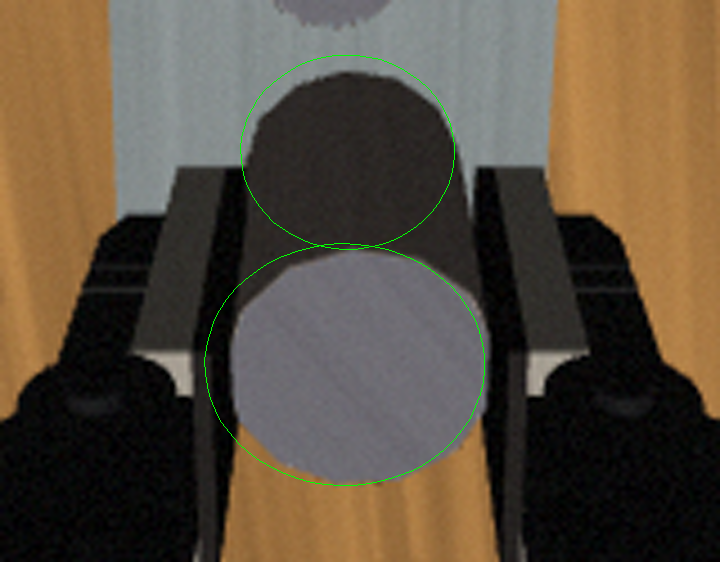

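carry_out(
  commands=[
    {"dx":1.2,"dy":-0.05,"dz":0,"roll":0},
    {"dx":2.2,"dy":-0.09,"dz":0,"roll":0},
    {"dx":2.49,"dy":-0.09,"dz":0.3,"roll":0},
    {"dx":2.49,"dy":-0.09,"dz":1.2,"roll":0},
    {"dx":2.49,"dy":-0.09,"dz":2.2,"roll":0},
    {"dx":2.49,"dy":-0.09,"dz":2.9,"roll":0},
    {"dx":2.49,"dy":-0.09,"dz":3.1,"roll":0},
    {"dx":2.49,"dy":-0.09,"dz":3.1,"roll":0},
    {"dx":2.49,"dy":-0.09,"dz":3.1,"roll":0},
  ],
)

```text
clock: 6.5
position: [0.552, 0.018, 0.0831]
tool_rot: [[0.097, 0.995, 0.0], [0.995, -0.097, -0.0], [-0.0, 0.0, -1.0]]
ft_force: [-1.0, -0.5, -1.5]
grip_width: 0.0241
grip_force: 49.8
```

```bash
python3 - <<'E'
from h import *
s=get_state();print(s['position'],s['ft_force'])
a=save('wrist','w3.png');b=save('scene','s3.png')
cv2.imwrite('pics/w3c.png',np.vstack([cv2.resize(a[200:350,180:380,::-1],(800,600))[:330],cv2.resize(b[160:215,230:390,::-1],(800,270))]))
E
```

```text
[0.55195202 0.01796977 0.08313124] [-0.98140478 -0.54776189 -1.47149417]
```

View pics/w3c.png

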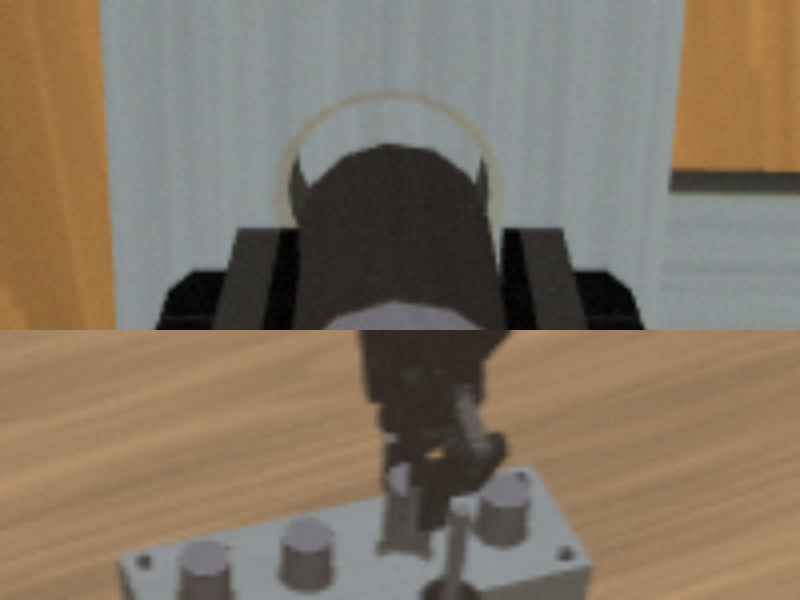

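The slug hangs over the mouth. The ring is centred at about (390,195) in the crop and the slug at about (396,190), so it sits about 0.7 mm too far in +x. I'll correct that and lower it.

carry_out(
  commands=[
    {"dx":0,"dy":-0.03,"dz":0.1,"roll":0},
    {"dx":0,"dy":-0.03,"dz":0.25,"roll":0},
    {"dx":0,"dy":-0.03,"dz":0.4,"roll":0},
    {"dx":0,"dy":-0.03,"dz":0.5,"roll":0},
    {"dx":0,"dy":-0.03,"dz":0.6,"roll":0},
    {"dx":0,"dy":-0.03,"dz":0.6,"roll":0},
  ],
)

```text
clock: 7.1
position: [0.5507, 0.0182, 0.067]
tool_rot: [[0.097, 0.995, -0.001], [0.995, -0.097, -0.0], [-0.0, -0.001, -1.0]]
ft_force: [-1.5, 0.6, -1.4]
grip_width: 0.024
grip_force: 49.8
```

carry_out(
  commands=[
    {"dx":0,"dy":0,"dz":0.1,"roll":0},
    {"dx":0,"dy":0,"dz":0.2,"roll":0},
    {"dx":0,"dy":0,"dz":0.3,"roll":0},
    {"dx":0,"dy":0,"dz":0.36,"roll":0},
    {"dx":0,"dy":0,"dz":0.36,"roll":0},
    {"dx":0,"dy":0,"dz":0.36,"roll":0},
  ],
)

```text
clock: 7.6
position: [0.5508, 0.0182, 0.0584]
tool_rot: [[0.097, 0.995, -0.0], [0.995, -0.097, -0.0], [-0.0, -0.0, -1.0]]
ft_force: [-0.2, -0.2, -1.1]
grip_width: 0.0243
grip_force: 49.8
```

carry_out(
  commands=[
    {"dx":0,"dy":0,"dz":0,"roll":0},
    {"dx":0,"dy":0,"dz":0,"roll":0},
    {"dx":0,"dy":0,"dz":0,"roll":0},
    {"dx":0,"dy":0,"dz":0,"roll":0},
    {"dx":0,"dy":0,"dz":0,"roll":0},
    {"dx":0,"dy":0,"dz":0,"roll":0},
  ],
  jaw=0.3,
)

```text
clock: 8.1
position: [0.5509, 0.0182, 0.0586]
tool_rot: [[0.097, 0.995, 0.0], [0.995, -0.097, -0.0], [-0.0, 0.0, -1.0]]
ft_force: [0.6, 0.4, 0.4]
grip_width: 0.056
grip_force: 0.0
```

carry_out(
  commands=[
    {"dx":0,"dy":0,"dz":-0.6,"roll":0},
    {"dx":0,"dy":0,"dz":-1.4,"roll":0},
    {"dx":0,"dy":0,"dz":-2.6,"roll":0},
    {"dx":-0.6,"dy":0,"dz":-3.8,"roll":0},
    {"dx":-2,"dy":0,"dz":-4.6,"roll":0},
    {"dx":-2.8,"dy":0,"dz":-4.8,"roll":0},
    {"dx":-2.8,"dy":0,"dz":-4.8,"roll":0},
    {"dx":-2.8,"dy":0,"dz":-4.8,"roll":0},
    {"dx":-2.8,"dy":0,"dz":-4.8,"roll":0},
  ],
)

```text
clock: 8.85
position: [0.544, -0.0507, 0.1782]
tool_rot: [[0.097, 0.995, -0.0], [0.995, -0.097, 0.0], [0.0, -0.0, -1.0]]
ft_force: [-0.0, -0.3, -0.7]
grip_width: 0.0553
grip_force: 0.0
```

```bash
python3 - <<'E'
from h import *
s=get_state();print(s['position'],s['clock'])
a=save('wrist','w4.png');b=save('scene','s4.png')
for cam,l in (('wrist','spare'),('wrist','mark'),('scene','mark')):
  for r in spot_point(cam,l)[:5]: print(cam,l,round(r['p'],2),np.round(r['location'],4),np.round(proj(cam,r['location'])[0]))
cv2.imwrite('pics/v4.png',np.vstack([a[0:300,:,::-1],cv2.resize(b[170:250,220:370,::-1],(560,299))]))
E
```

```text
[ 0.54402339 -0.05072062  0.17822404] 8.85
wrist spare 0.58 [0.5533 0.0164 0.014 ] [282. 116.]
wrist mark 0.89 [ 0.6583 -0.0227  0.1123] [473. 177.]
scene mark 0.49 [ 0.5459 -0.0115  0.0014] [299. 213.]
scene mark 0.4 [ 0.656  -0.0171  0.1162] [321. 213.]
```

View pics/v4.png

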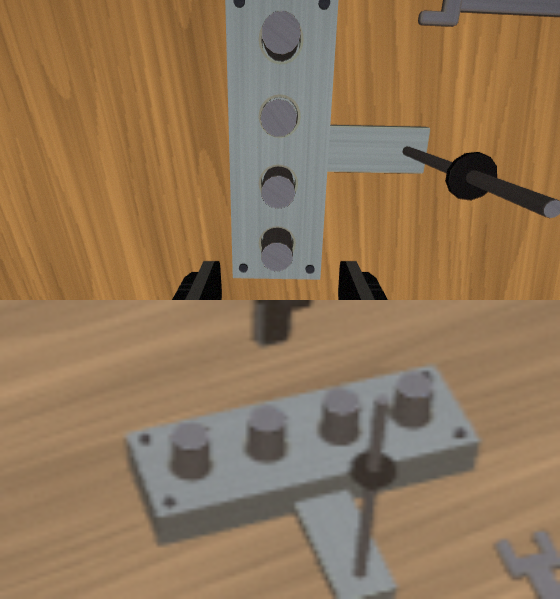

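The picture shows four slugs seated at equal height; the new one is at (279,118). In the wrist image the marker is at (472,176) with the post top at (552,209); in the scene image it is at about (320,215) with the top at about (322,197). Next I get the marker height from the post.

```bash
python3 - <<'E'
from h import *
P=[.6577,-.0194]
for cam in ('wrist','scene'):
  print(cam);
  for z in (.012,.10,.11,.115,.12,.173): print(z,np.round(proj(cam,[[*P,z]])[0],1))
b=cv2.imread('pics/s4.png');a=cv2.imread('pics/w4.png')
for nm,im,(x,y,w,h) in (('w',a,(430,140,80,70)),('s',b,(305,200,30,30))):
  g=im[y:y+h,x:x+w].max(2);_,_,st,ce=cv2.connectedComponentsWithStats((g<70).astype(np.uint8));i=1+st[1:,4].argmax();print(nm,st[i]+[x,y,0,0,0],ce[i]+[x,y])
for cam in ('top','wrist'):
 snapshot(cam)
 for l in ('loupe','grip','rest'):
  for r in spot_point(cam,l)[:3]: print(cam,l,round(r['p'],2),np.round(r['location'],4))
E
```

```text
wrist
0.012 [407.6 146.8]
0.1 [461.2 166.5]
0.11 [470.3 169.9]
0.115 [475.2 171.7]
0.12 [480.4 173.6]
0.173 [558.1 202.1]
scene
0.012 [317.1 242.5]
0.1 [320.3 218.5]
0.11 [320.7 215.5]
0.115 [320.9 214. ]
0.12 [321.1 212.5]
0.173 [323.4 195.7]
w [ 430  152   80   49 2434] [471.56943303 175.84264585]
s [314 211  12  10  73] [319.50684932 215.91780822]
top loupe 0.68 [ 0.5517 -0.4982  0.0066]
top loupe 0.62 [ 0.5887 -0.3295  0.0583]
top grip 0.57 [ 0.6356 -0.4703  0.0083]
top grip 0.56 [ 0.508  -0.2955  0.0638]
top grip 0.31 [ 0.5413 -0.0911  0.0053]
top rest 0.94 [ 0.3451 -0.2459  0.0013]
top rest 0.74 [ 0.5036 -0.2958 -0.0009]
wrist loupe 0.66 [ 0.7589 -0.245   0.0009]
wrist rest 0.94 [ 0.5061 -0.2955  0.003 ]
```

Marker height comes to about 0.114 m. Now on to the loupe.

carry_out(
  commands=[
    {"dx":-1,"dy":0,"dz":-0.5,"roll":1.1},
    {"dx":-2,"dy":-0.1,"dz":-1,"roll":2.2},
    {"dx":-3,"dy":-0.1,"dz":-1.3,"roll":3.3},
    {"dx":-4,"dy":-0.2,"dz":-1.3,"roll":4.4},
    {"dx":-5,"dy":-0.2,"dz":-1.3,"roll":5.5},
    {"dx":-6,"dy":-0.3,"dz":-1.3,"roll":6.6},
    {"dx":-7,"dy":-0.4,"dz":-1.3,"roll":7.7},
    {"dx":-8,"dy":-0.4,"dz":-1.3,"roll":8.8},
    {"dx":-8.8,"dy":-0.5,"dz":-1.3,"roll":9.9},
    {"dx":-9.5,"dy":-0.5,"dz":-1.3,"roll":11},
    {"dx":-9.86,"dy":-0.56,"dz":-1.3,"roll":12},
    {"dx":-9.86,"dy":-0.56,"dz":-1.3,"roll":12.5},
  ],
  jaw=1,
)

```text
clock: 10.5
position: [0.5053, -0.2977, 0.2111]
tool_rot: [[0.988, 0.155, -0.0], [0.155, -0.988, -0.001], [-0.0, 0.001, -1.0]]
ft_force: [-0.4, 0.1, 0.1]
grip_width: 0.0856
grip_force: 0.0
```

carry_out(
  commands=[
    {"dx":0,"dy":0,"dz":0,"roll":1.1},
    {"dx":0,"dy":0,"dz":0,"roll":2.2},
    {"dx":0,"dy":0,"dz":0,"roll":3.3},
    {"dx":0,"dy":0,"dz":0,"roll":4.4},
    {"dx":0,"dy":0,"dz":0,"roll":5.2},
    {"dx":0,"dy":0,"dz":0,"roll":5.3},
    {"dx":0,"dy":0,"dz":0,"roll":5.3},
    {"dx":0,"dy":0,"dz":0,"roll":5.3},
  ],
)

```text
clock: 11.17
position: [0.5063, -0.2953, 0.211]
tool_rot: [[0.926, -0.378, -0.0], [-0.378, -0.926, -0.0], [-0.0, 0.0, -1.0]]
ft_force: [-0.0, 0.6, -0.3]
grip_width: 0.0856
grip_force: 0.0
```

```bash
python3 - <<'E'
from h import *
s=get_state();print(s['position'],s['clock'],s['joints'])
a=save('wrist','w5.png')
for l in ('loupe','grip','rest'):
  for r in spot_point('wrist',l)[:3]: print(l,round(r['p'],2),np.round(r['location'],4),np.round(proj('wrist',r['location'])[0]))
for r in regions_of('wrist','loupe')[:2]:
  ys,xs=np.nonzero(r['pixels']);print(r['p'],len(xs),xs.mean(),ys.mean())
t=s['position'];x=np.array(s['tool_rot'])[:,0]
for d in (-.05,0,.05,.09): print(d,proj('wrist',[[t[0]+d*x[0],t[1]+d*x[1],.069]]))
E
```

```text
[ 0.50626823 -0.29534485  0.21103302] 11.1667 [-0.10318565  0.65332512  0.81110082  1.77623296 -0.56702487  0.96212821
 -1.01579005]
loupe 0.96 [ 0.5527 -0.4934  0.0079] [467.  55.]
loupe 0.88 [ 0.5898 -0.3313  0.0621] [283.  85.]
loupe 0.41 [ 0.5395 -0.0904  0.0288] [ 74. 236.]
grip 0.9 [ 0.507  -0.2913  0.0611] [276. 201.]
rest 0.87 [ 0.5059 -0.2892  0.0027] [275. 186.]
rest 0.7 [ 0.34   -0.2438 -0.0021] [293. 325.]
rest 0.25 [ 0.5415 -0.085   0.0302] [ 68. 237.]
0.95 5184 463.962962962963 48.84336419753087
0.72 7491 276.560005339741 117.89587505006007
-0.05 [[280.56219302 257.76110625]]
0 [[280.46400444 202.81087314]]
0.05 [[280.35401584 141.25687145]]
0.09 [[280.25602731  86.41858762]]
```

View pics/w5.png

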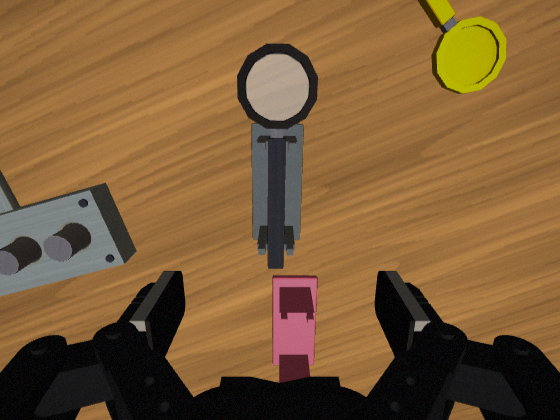

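The picture shows the black ring centred at (278,86) and the handle running down to about (275,268). The yellow look-alike is at (468,55) and the pink rest at (295,320), both clear of the path. The handle lies 4 px left of the tool axis and is turned about 0.9°.

carry_out(
  commands=[
    {"dx":0.2,"dy":-0.15,"dz":0.8,"roll":0.15},
    {"dx":0.2,"dy":-0.15,"dz":1.8,"roll":0.15},
    {"dx":0.2,"dy":-0.15,"dz":2.8,"roll":0.15},
    {"dx":0.2,"dy":-0.15,"dz":3.8,"roll":0.15},
    {"dx":0.2,"dy":-0.15,"dz":4.8,"roll":0.15},
    {"dx":0.2,"dy":-0.15,"dz":5.5,"roll":0.15},
    {"dx":0.2,"dy":-0.15,"dz":5.84,"roll":0.15},
    {"dx":0.2,"dy":-0.15,"dz":5.84,"roll":0.15},
    {"dx":0.2,"dy":-0.15,"dz":5.84,"roll":0.15},
  ],
)

```text
clock: 12.17
position: [0.5124, -0.2942, 0.0656]
tool_rot: [[0.919, -0.395, 0.0], [-0.395, -0.919, -0.0], [0.0, 0.0, -1.0]]
ft_force: [0.1, -1.6, 0.1]
grip_width: 0.0853
grip_force: 0.0
```

carry_out(
  commands=[
    {"dx":0,"dy":0,"dz":0,"roll":0},
    {"dx":0,"dy":0,"dz":0,"roll":0},
    {"dx":0,"dy":0,"dz":0,"roll":0},
    {"dx":0,"dy":0,"dz":0,"roll":0},
    {"dx":0,"dy":0,"dz":0,"roll":0},
    {"dx":0,"dy":0,"dz":0,"roll":0},
    {"dx":0,"dy":0,"dz":0,"roll":0},
    {"dx":0,"dy":0,"dz":0,"roll":0},
    {"dx":0,"dy":0,"dz":0,"roll":0},
    {"dx":0,"dy":0,"dz":0,"roll":0},
    {"dx":0,"dy":0,"dz":0,"roll":0},
    {"dx":0,"dy":0,"dz":0,"roll":0},
  ],
  jaw=-1,
  squeeze=60,
)

```text
clock: 13.17
position: [0.5124, -0.2939, 0.0654]
tool_rot: [[0.919, -0.395, 0.0], [-0.395, -0.919, 0.0], [0.0, -0.0, -1.0]]
ft_force: [-1.2, 1.7, 6.5]
grip_width: 0.0128
grip_force: 58.4
```

carry_out(
  commands=[
    {"dx":0,"dy":0,"dz":-0.3,"roll":0},
    {"dx":0,"dy":0,"dz":-0.8,"roll":0},
    {"dx":0,"dy":0,"dz":-1.4,"roll":0},
    {"dx":0,"dy":0,"dz":-2,"roll":0},
    {"dx":0,"dy":0,"dz":-2.4,"roll":0},
    {"dx":0,"dy":0,"dz":-2.4,"roll":0},
    {"dx":0,"dy":0,"dz":-2.4,"roll":0},
    {"dx":0,"dy":0,"dz":-2.4,"roll":0},
  ],
)

```text
clock: 13.83
position: [0.5122, -0.2935, 0.1246]
tool_rot: [[0.919, -0.395, -0.0], [-0.395, -0.919, 0.0], [-0.001, -0.0, -1.0]]
ft_force: [-0.9, 0.1, -2.7]
grip_width: 0.013
grip_force: 58.7
```

```bash
python3 - <<'E'
from h import *
s=get_state();t=np.array(s['position']);R=np.array(s['tool_rot']);print(t,s['grip_width'],s['joints'])
a=save('wrist','w6.png')
for l in ('loupe','grip'):
  for r in spot_point('wrist',l)[:3]: print(l,round(r['p'],2),np.round(R.T@(np.array(r['location'])-t),4),np.round(proj('wrist',r['location'])[0]))
T=np.array([.5508,.0182,0])-.085*R[:,0]; d=T-t; print((R.T@d)[:2]/.025)
# lens ring: dark pixels near expected
for d in (.08,.085,.09): print(d,proj('wrist',t+R@[d,0,.003]))
E
```

```text
[ 0.51217962 -0.29350235  0.12461009] 0.012990120126512494 [-0.04564444  0.76528667  0.71419971  1.82257087 -0.67376021  0.81453192
 -0.96209522]
loupe 0.98 [0.1176 0.1685 0.1155] [546.  38.]
loupe 0.61 [0.0859 0.0024 0.0016] [288.  83.]
grip 0.8 [-0.0035 -0.0002  0.0075] [280. 300.]
[ -6.9004737  -12.06429748]
0.08 [[281.12509349 101.16183141]]
0.085 [[281.1384643   85.93077963]]
0.09 [[281.15220251  70.28120352]]
```

View pics/w6.png

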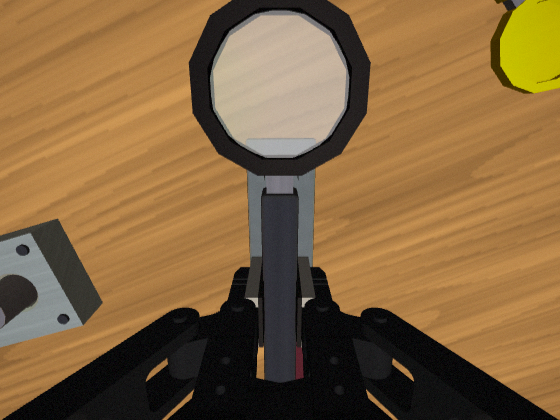

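The loupe is held straight, with the lens at (280,84), 85 mm ahead of the TCP. Now I carry it over the slug.

carry_out(
  commands=[
    {"dx":-0.3,"dy":-0.5,"dz":0,"roll":0},
    {"dx":-0.8,"dy":-1.4,"dz":0,"roll":0},
    {"dx":-1.4,"dy":-2.5,"dz":0,"roll":0},
    {"dx":-2.1,"dy":-3.7,"dz":0,"roll":0},
    {"dx":-2.8,"dy":-4.9,"dz":0,"roll":0},
    {"dx":-3.5,"dy":-6.1,"dz":0,"roll":0},
    {"dx":-4.2,"dy":-7.3,"dz":0,"roll":0},
    {"dx":-4.9,"dy":-8.5,"dz":0,"roll":0},
    {"dx":-5.6,"dy":-9.7,"dz":0,"roll":0},
    {"dx":-6.2,"dy":-10.8,"dz":0.1,"roll":0},
    {"dx":-6.7,"dy":-11.7,"dz":0.2,"roll":0},
    {"dx":-6.9,"dy":-12.06,"dz":0.3,"roll":0},
  ],
)

```text
clock: 14.98
position: [0.4723, 0.0549, 0.1169]
tool_rot: [[0.92, -0.391, -0.001], [-0.391, -0.92, 0.001], [-0.001, -0.0, -1.0]]
ft_force: [0.4, 0.8, -1.7]
grip_width: 0.0129
grip_force: 58.7
```

carry_out(
  commands=[
    {"dx":0,"dy":0,"dz":0,"roll":0},
    {"dx":0,"dy":0,"dz":0,"roll":0},
    {"dx":0,"dy":0,"dz":0,"roll":0},
    {"dx":0,"dy":0,"dz":0,"roll":0},
    {"dx":0,"dy":0,"dz":0,"roll":0},
    {"dx":0,"dy":0,"dz":0,"roll":0},
  ],
)

```text
clock: 15.48
position: [0.4731, 0.0505, 0.1176]
tool_rot: [[0.918, -0.396, 0.0], [-0.396, -0.918, -0.0], [0.0, 0.0, -1.0]]
ft_force: [-0.3, 0.2, -1.0]
grip_width: 0.0128
grip_force: 58.7
```

```bash
python3 - <<'E'
from h import *
s=get_state();t=np.array(s['position']);R=np.array(s['tool_rot']);print(t,s['clock'],np.round(R,3),s['grip_force'],np.abs(s['joint_velocities']).max())
print('lens est',t+R@[.0853,0,.003])
for cam in ('wrist','scene','top'):
 save(cam,'f_%s.png'%cam)
 for l in ('loupe','spare','mark'):
  for r in spot_point(cam,l)[:5]: print(cam,l,round(r['p'],2),np.round(r['location'],4),np.round(proj(cam,r['location'])[0]))
E
```

```text
[0.47307697 0.05049885 0.117636  ] 15.4833 [[ 0.918 -0.396  0.   ]
 [-0.396 -0.918 -0.   ]
 [ 0.     0.    -1.   ]] 58.72522830963135 0.006069339135461143
lens est [0.55139275 0.016693   0.11465374]
wrist loupe 0.77 [0.5523 0.0178 0.1151] [279.  83.]
wrist loupe 0.16 [ 0.5431 -0.0935  0.0134] [455.  28.]
wrist spare 0.17 [ 0.5417 -0.0891  0.0114] [447.  34.]
scene loupe 0.91 [ 0.5509 -0.496   0.0015] [108. 279.]
scene loupe 0.69 [0.55   0.0159 0.1115] [312. 181.]
scene spare 0.44 [0.5519 0.0169 0.0132] [310. 209.]
scene mark 0.56 [ 0.657  -0.0197  0.1176] [321. 213.]
top loupe 0.66 [ 0.5514 -0.4953  0.0064] [417. 218.]
top loupe 0.63 [0.5494 0.0124 0.1097] [240. 209.]
top mark 0.59 [ 0.6552 -0.0218  0.115 ] [254. 170.]
```

```bash
python3 -c "
from workcell import *
print(job_done())"
```

```text
the job is handed in; nothing more can be done
None
```

I seated the spare in pocket2 and let go of it, and the loupe is held level over it at about 0.115 m, level with the marker by my estimate. The job was handed in at about 16 s with no verdict returned, and I viewed 11 pictures, one over the limit of 10.

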